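# Fetch the citrus squeezer from behind three things in the tidy

### The job

The citrus squeezer stands at the back of the grey tidy, boxed in by the upturned cup, the measuring cup and the kitchen timer. Clear all three out of the way onto bare wood of the board over the sink, then stand the squeezer in the middle of the saucer, and after that put the three back in the tidy, each on the black pad it came from. Keep everything upright and leave the teaspoon where it is.

Things in the scene. Friction and masses are not known exactly. Their poses are not given: they have to be found in the camera images.
- tidy: Grey plastic tray 175 (its x) by 235 (its y) mm, fixed, on the worktop left of the sink. Origin: centre of the underside; x points to its back, y to its left, z up. Floor 4 mm thick; rim 10 mm high at front and sides, back wall 45 mm high and 4 mm thick. On the floor are four flat round black pads, 70 mm across, at (x, y) = (42, 0), (12, 74), (12, -74) and (-38, 0) mm. The squeezer starts on the back one (42, 0); the other three things start on the other pads in any order.
- board: Wooden board 500 (its x) by 340 (its y) mm, 20 mm thick, fixed, lying across the sink bowl. Origin: centre of the underside; x points away from the robot, y to the left, top face at z = 20 mm. It carries the saucer (middle), a dark mug (far half, fixed) and the teaspoon (right edge); its near 100 mm (x from -250 to -150 mm) are always bare.
- saucer: White saucer 190 mm across, 19 mm high at the rim, fixed on the board. Origin: centre of the underside. Its face slopes gently down to the middle; the squeezer stands on it with its underside about 11 mm above the saucer's origin.
- squeezer: Orange plastic citrus squeezer, loose, 60 g, round: a shallow dish with a ribbed cone, 45 mm high. Widest (66 mm) at its rim 16 mm above the underside, foot 44 mm across. Origin: centre of the underside, z up. Grip it from above across the rim.
- yellow_cup: Yellow plastic cup standing upside down, loose, 30 g, round, closed on top, 78 mm high, 56 mm wide at the bottom and 44 mm at the top. Origin: centre of the underside as it stands, z up.
- blue_cup: Blue plastic measuring cup, open at the top, loose, 30 g, round, 62 mm high, 64 mm wide at the top and 52 mm at the bottom. Origin: centre of the underside, z up.
- timer: Wind-up kitchen timer, cream and grey, loose, 90 g, round, 41 mm high with the grip bar on top. Widest (60 mm) 10 to 18 mm above the underside; the upper part is 52 mm wide. The dial does not turn. Origin: centre of the underside, z up.
- teaspoon: Steel teaspoon 137 mm long, 28 mm wide, loose, lying near the right edge of the board. Leave it alone. Origin: its middle, at the underside.

How it is judged:
By the outcome, as a careful person would: the job done as asked, in the order asked, and still so for the second after the job is handed in, with the robot touching nothing.
It also fails if it takes over 131 s, if anything falls off the work surface, if the arm or the gripper's body presses on something with over 40 N, if the wrist force passes 120 N, or if a joint passes its speed limit or range.

### The arm

A 6-joint arm with a two-finger parallel gripper is mounted at the origin on a cart in front of the work surface, level with it; the furniture and walls round the work are solid. World frame = base frame: x ahead of the robot, y to its left, z up, the work surface at z = 0. Lengths are in m, angles in rad, forces in N, time in s.
With the tool pointing down it reaches from about 0.35 to 0.975 m from the base axis. Payload 4.9 kg.
Tool frame: the origin (TCP) lies on the centre line of the jaws, within the pads' length; the fingertips stand bot.finger_overhang ahead of it and the grasp point (between the pads) lies 6 mm ahead of it (bot.finger_overhang is the distance from the TCP to the fingertips, in m); z points along the fingers, y is the direction in which the jaws open and shut (so a half turn about z gives the same grasp; the last joint's range is limited). The gripper opens to 85 mm and grips with 20 to 120 N. Pads are 22 mm wide; open, the fingers measure 114 mm over their backs; the gripper's body (76 mm by 85 mm) begins 54 mm behind the grasp point. The pads swing forward as they close: fully open they stand 13 mm farther back than shut.
Start: joints at [1.218, 0.053, 1.613, -0, 1.476, -0.119], TCP at [0.145, 0.608, 0.256] pointing down, gripper open.
Joint ranges: [-3.01, 3.01], [-1.01, 2.22], [0.06, 2.58], [-1.02, 4.17], [0.09, 2.62], [-3.14, 3.14]. Speed limits (rad/s): [2.57, 2.57, 3.14, 3.14, 3.14, 3.14].

### API

Orientations are given as a 3x3 rotation matrix whose columns are the frame's x, y, z axes.
In Python, from station import bot, viewer, workorder, telemetry gives the robot as it stands. The module is installed in compiled form; this text tells all that it offers. Calls block until the motion is done:
- bot.movep(position, orientation): joint-space move of the TCP to a pose.
- bot.movel(position, speed=0.15, ori=None): straight line of the TCP; ori=None keeps the orientation; speed is the mean speed in m/s.
- bot.move_j(angles): joint-space move.
- bot.move_gripper(opening, squeeze=None): finger opening in m; squeeze is the grip in N (None keeps the last); returns when the fingers have stopped.
- bot.dwell(seconds).
- bot.ik(position, orientation): joint angles nearest the present ones, or None.
- viewer.read_camera(name): name is "side" or "top" or "wrist"; returns a dict with "frame" (384x512x3 uint8, red, green, blue), "camera_matrix" (3x3 intrinsics, pixels), "eye" and "rotation" of the camera in the world; the wrist camera has in their place "hand_eye" (4x4, takes a point from camera to tool coordinates, whose origin is the TCP and whose axes are the flange's). Camera axes: x right, y up, looking along -z (the intrinsics and any distortion apply to the point x, -y, -z); pixel columns grow to the right and rows downward; lengths in m; the calibration is good to about 2 mm. A picture is of the moment at which its call begins: read the wrist's pose just before it. There is no depth.
A pose or a line that the arm cannot do raises bot.MotionError and nothing moves.
- workorder.job_done(): hands the job in, once; it reports no verdict.
Trained networks look in a picture, given as the dict that the camera call returned (one of the last four; its "shot" number tells which), for a name from the list of things; names that differ only in an ending like _2 or _b are one class to them, and where a whole thing is asked for, a point or a joint stands for the part that bears it (a point fixed in the world has none). Each returns a list of dicts, best first, with "score" (0 to 1); they miss things now and then, are a little off and sometimes report something else, mostly with a low value. They report only what shows in the picture. A call takes as long as a camera call.
- viewer.outline_of(name, picture): "region" (384x512 bool, what is visible of it) and "point" ([column, row] in pixels, amid what is visible of it).
Readings, each from a call of its own:
- telemetry.current_time(): time.
- telemetry.current_joint_pos(): joint angles.
- telemetry.current_qd(): joint speeds.
- telemetry.current_joint_torque(): joint torques, N m.
- telemetry.current_position(): TCP position.
- telemetry.current_tcp_rot(): TCP orientation.
- telemetry.current_contact_force(): force on the tool from outside, world axes, zero at the start.
- telemetry.current_moment(): the same for the moment, N m.
- telemetry.current_width(): finger opening in m.
Only numpy, scipy, OpenCV 4.12 (cv2) and the standard library are available. Lean on these libraries where they do the work, as an engineer would, in place of code of your own. Each camera call takes 0.05 s, during which the arm holds its last target. There are 200 camera calls.

## Working session

There is one attempt and no reset: what is moved stays moved. The work goes in short steps, each a Python script; the robot and the scene stay as the last script left them, time stands still between calls to the robot, and variables do not carry over. Pictures are saved under pics/ and viewed, about 12 in all and at most 16, crops included, and the job is handed in when it is done.

```bash
mkdir -p pics
cat > h.py <<'E'
import numpy as np, cv2
from station import bot, viewer, workorder, telemetry
def save(p,n): cv2.imwrite('pics/'+n,cv2.cvtColor(p["frame"],cv2.COLOR_RGB2BGR))
E
python3 - <<'E'
from h import *
ps=[viewer.read_camera(n) for n in("top","side","wrist")]
cv2.imwrite('pics/a.png',cv2.cvtColor(np.hstack([ps[0]["frame"]]),cv2.COLOR_RGB2BGR))
save(ps[1],'b.png')
print(bot.finger_overhang,telemetry.current_time(),telemetry.current_tcp_rot())
for p in ps:
  print({k:(v if k!="frame" else 0) for k,v in p.items()})
  for n in ["tidy","board","saucer","squeezer","yellow_cup","blue_cup","timer","teaspoon"]:
    for d in viewer.outline_of(n,p)[:2]: print(n,round(d["score"],2),np.round(d["point"],1),d["region"].sum())
E
```

```text
0.025 0.15 [[-9.72794046e-01  2.31670871e-01 -5.92626566e-04]
 [ 2.31671518e-01  9.72792896e-01 -1.51275612e-03]
 [ 2.26041387e-04 -1.60889484e-03 -9.99998680e-01]]
{'frame': 0, 'camera_matrix': array([[474.02874309,   0.        , 250.15275769],
       [  0.        , 474.02874309, 201.39413457],
       [  0.        ,   0.        ,   1.        ]]), 'eye': array([ 0.38174248, -0.07748963,  1.20127985]), 'rotation': array([[-0.01191517,  0.98358225, -0.18006663],
       [-0.9998404 , -0.01411669, -0.01094958],
       [-0.01331176,  0.17990743,  0.98359347]]), 'shot': 1}
tidy 0.68 [184.  207.5] 4767
board 0.75 [327.7 220.4] 19096
saucer 0.97 [296.2 193.1] 4423
squeezer 0.61 [180.1 189. ] 530
yellow_cup 0.92 [202.9 206.4] 458
blue_cup 0.84 [170.4 219.8] 567
timer 0.89 [149.7 198. ] 431
teaspoon 0.6 [362.5 169.4] 267
{'frame': 0, 'camera_matrix': array([[470.87649764,   0.        , 250.49078407],
       [  0.        , 470.87649764, 194.64167467],
       [  0.        ,   0.        ,   1.        ]]), 'eye': array([ 0.33753761, -1.21012565,  0.84170353]), 'rotation': array([[ 0.97785137,  0.1
[... 261 characters left out ...]
 0.47 [255.2 167.9] 100
yellow_cup 0.82 [246.8 174.8] 402
blue_cup 0.66 [229.9 164.8] 357
timer 0.56 [246.8 157.4] 115
teaspoon 0.49 [302.3 256. ] 205
{'frame': 0, 'camera_matrix': array([[327.73939411,   0.        , 253.97082468],
       [  0.        , 327.73939411, 195.17497627],
       [  0.        ,   0.        ,   1.        ]]), 'hand_eye': array([[-7.55801241e-04,  9.56083840e-01,  2.93092340e-01,
         7.46234429e-02],
       [ 9.99999496e-01,  5.28979854e-04,  8.53150136e-04,
        -1.84312335e-04],
       [ 6.60643115e-04,  2.93092838e-01, -9.56083758e-01,
        -1.17900535e-01],
       [ 0.00000000e+00,  0.00000000e+00,  0.00000000e+00,
         1.00000000e+00]]), 'shot': 3}
```

View pics/a.png

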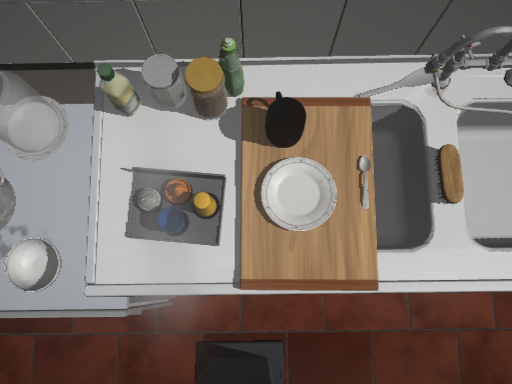

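View pics/b.png

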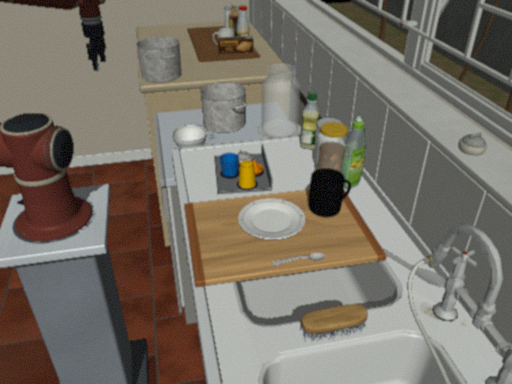

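Top view: the tidy is around (177,207), with the squeezer at the back (178,190), the timer left (149,198), the yellow cup right (205,205) and the blue cup in front (172,220). The saucer is at (298,194), and the spoon is right of it at (364,180).

Next I fit the round models to the masks, first from the top camera and then from the wrist.

```bash
cat >> h.py <<'E'
from scipy.optimize import least_squares
PROF={'squeezer':[(0,22),(16,33),(45,5)],'yellow_cup':[(0,28),(78,22)],'blue_cup':[(0,26),(62,32)],
 'timer':[(0,28),(10,30),(18,30),(36,26)],'saucer':[(0,60),(19,95)],'pad':[(0,35)]}
def Rz(a): # tool down, jaws at angle a from world y
    c,s=np.cos(a),np.sin(a); return np.array([[-c,-s,0],[-s,c,0],[0,0,-1.]])
def shot(name):
    if name=='wrist':
        P,R=np.array(telemetry.current_position()),np.array(telemetry.current_tcp_rot())
        p=viewer.read_camera(name); H=p['hand_eye']; p['eye']=P+R@H[:3,3]; p['rotation']=R@H[:3,:3]
    else: p=viewer.read_camera(name)
    return p
def proj(p,X):
    c=(np.asarray(X,float)-p['eye'])@p['rotation']; K=p['camera_matrix']
    return np.c_[K[0,0]*c[:,0]/-c[:,2]+K[0,2], K[1,1]*-c[:,1]/-c[:,2]+K[1,2]]
def unproj(p,uv,z):
    K=p['camera_matrix']; d=p['rotation']@np.array([(uv[0]-K[0,2])/K[0,0],-(uv[1]-K[1,2])/K[1,1],-1])
    return p['eye']+d*(z-p['eye'][2])/d[2]
def cen(m):
    r,c=np.nonzero(m); return np.array([c.mean(),r.mean()])
def hullmask(p,name,xy,z):
    t=np.linspace(0,2*np.pi,40); X=np.vstack([np.c_[xy[0]+r/1e3*np.cos(t),xy[1]+r/1e3*np.sin(t),0*t+z+h/1e3] for h,r in PROF[name]])
    h=cv2.convexHull(proj(p,X).astype(np.float32)); m=np.zeros((384,512),np.uint8)
    cv2.fillConvexPoly(m,np.round(h*16).astype(np.int32),1,shift=4); return m>0
def locate(p,name,z,region=None):
    if region is None:
        D=viewer.outline_of(name,p)
        if not D: return None
        region=D[0]['region']
    xy=unproj(p,cen(region),z+.02)[:2]; c=cen(region)
    for _ in range(6):
        m=hullmask(p,name,xy,z)
        if not m.any(): return None
        xy=xy+(unproj(p,c,z+.02)-unproj(p,cen(m),z+.02))[:2]
    m=hullmask(p,name,xy,z)
    return xy,(m&region).sum()/(m|region).sum()
E
python3 - <<'E'
from h import *
ZF=.005
p=shot('top')
for n in ["squeezer","yellow_cup","blue_cup","timer"]: print(n,locate(p,n,ZF))
print('saucer',locate(p,'saucer',.02))
for n,z in(("tidy",.005),("board",.02)):
    m=viewer.outline_of(n,p)[0]["region"].astype(np.uint8)
    c=max(cv2.findContours(m,0,2)[0],key=cv2.contourArea)
    q=cv2.boxPoints(cv2.minAreaRect(c)); print(n,np.round([unproj(p,a,z)[:2] for a in q],3).tolist())
m=viewer.outline_of("teaspoon",p)[0]["point"];print(unproj(p,m,.02))
E
```

```text
squeezer (array([0.62868639, 0.1199176 ]), np.float64(0.9546279491833031))
yellow_cup None
blue_cup (array([0.54755387, 0.12931831]), np.float64(0.884430176565008))
timer (array([0.60730274, 0.19382933]), np.float64(0.811623246492986))
saucer (array([ 0.61351179, -0.18536936]), np.float64(0.968633472252687))
tidy [[0.512, 0.248], [0.699, 0.238], [0.672, -0.003], [0.488, 0.014]]
board [[0.881, -0.041], [0.875, -0.404], [0.371, -0.374], [0.375, -0.037]]
[ 0.65931811 -0.3610386   0.02      ]
```

Run:
```python
from h import *
bot.movep([.57,.12,.30],Rz(-.115)); print(telemetry.current_time())
p=shot('wrist'); save(p,'c.png')
for n in ["squeezer","yellow_cup","blue_cup","timer"]:
    d=viewer.outline_of(n,p); print(n,locate(p,n,.005),d and (d[0]['score'],d[0]['point'],d[0]['region'].sum()))
p=shot('side'); print(locate(p,'yellow_cup',.005),locate(p,'blue_cup',.005))
```

```text
4.1083
squeezer (array([0.63008514, 0.12093237]), np.float64(0.9669742593491987)) (0.7, [255.7, 205.7], np.int64(1993))
yellow_cup (array([0.59274071, 0.05204097]), np.float64(0.9240724762726489)) (0.65, [198.8, 187.9], np.int64(2145))
blue_cup (array([0.54942424, 0.13037367]), np.float64(0.9517696044413602)) (0.95, [259.9, 146.2], np.int64(2743))
timer (array([0.60814376, 0.19426121]), np.float64(0.8968452679018528)) (0.7, [316.0, 184.8], np.int64(1791))
(array([0.59151182, 0.04784009]), np.float64(0.8776824034334764)) (array([0.54791519, 0.12419049]), np.float64(0.8496583143507973))
```

View pics/c.png

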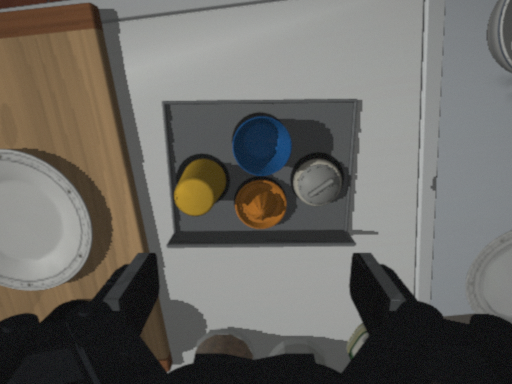

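The wrist view matches the masks: blue (260,146), yellow (200,188), timer (318,183), squeezer (261,204). The tidy yaw is about -0.115, and all four positions sit within about 4 mm of the pad layout. I'll pick the yellow cup first.

```bash
cat >> h.py <<'E'
YAW=-.115; ZC=.20; T=telemetry
def rot(a):
    c=[(abs(q[5]),b) for b in(a,a+np.pi,a-np.pi) for q in [bot.ik([.55,.05,ZC],Rz(b))] if q is not None]
    return Rz(min(c,key=lambda t:t[0])[1])
def st(s): print(s,'t=%.1f w=%.4f'%(T.current_time(),T.current_width()),'F',np.round(T.current_contact_force(),1),'P',np.round(T.current_position(),4))
def pick(xy,R,z0,h,op,sq=25):
    z=z0+h+.006
    bot.move_gripper(op); bot.movep([*xy,max(ZC-.06,z+.06)],R); bot.movel([*xy,z],.2); st('down')
    bot.move_gripper(0,sq); st('grip'); bot.movel([*xy,ZC],.25); st('up')
def place(xy,R,z0,h,op):
    z=z0+h+.006
    bot.movep([*xy,max(ZC-.02,z+.04)],R); bot.movel([*xy,z+.012],.2); bot.movel([*xy,z+.001],.04); st('set')
    bot.move_gripper(op); bot.movel([*xy,ZC-.03],.25); st('off')
E
python3 - <<'E'
from h import *
R=rot(YAW+np.pi/2); print(np.round(R,2).tolist())
pick([.592,.0505],R,.005,.040,.070); place([.43,-.10],R,.02,.040,.07)
p=shot('top'); save(p,'d.png'); print(locate(p,'yellow_cup',.02))
E
```

```text
[[0.11, 0.99, 0.0], [0.99, -0.11, 0.0], [0.0, 0.0, -1.0]]
down t=6.9 w=0.0704 F [-0.1 -0.3  0.3] P [0.5927 0.0506 0.0519]
grip t=7.2 w=0.0494 F [-0.7 -0.   6.5] P [0.594  0.0505 0.0538]
up t=8.0 w=0.0496 F [-0.2 -0.2 -0.8] P [0.591  0.0505 0.1983]
set t=10.0 w=0.0494 F [-1.7  1.7  8.9] P [ 0.4318 -0.1007  0.0695]
off t=10.8 w=0.0701 F [ 0.5  0.9 -1.2] P [ 0.4301 -0.1     0.1703]
None
```

View pics/d.png

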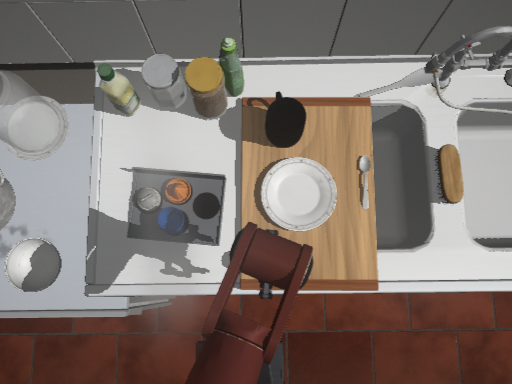

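The tidy's right pad is now bare at (206,206), and the arm hides the cup at its new place. Blue cup next.

```bash
sed -i 's/bot.movel(\[\*xy,z+.001\],.04)/bot.movel([*xy,z+.003],.04)/' h.py
python3 - <<'E'
from h import *
R=rot(YAW)
pick([.5498,.1303],R,.005,.040,.080); place([.43,-.21],R,.02,.040,.08)
bot.movep([.60,.13,.2],rot(YAW+np.pi/2))
p=shot('top'); save(p,'e.png')
for n in('yellow_cup','blue_cup'): print(locate(p,n,.02))
p=shot('wrist'); print(locate(p,'timer',.005),locate(p,'squeezer',.005))
E
```

```text
down t=12.8 w=0.0799 F [0.1 0.1 0.8] P [0.5503 0.1296 0.0518]
grip t=13.1 w=0.0622 F [0.2 0.  6.8] P [0.5517 0.1303 0.0536]
up t=13.9 w=0.0620 F [ 0.4  1.2 -1.1] P [0.5489 0.1303 0.1984]
set t=16.3 w=0.0620 F [ 0.4 -0.4  1.2] P [ 0.4304 -0.2104  0.0697]
off t=17.1 w=0.0798 F [-0.3  1.3 -0.4] P [ 0.4301 -0.2101  0.1705]
(array([ 0.43074718, -0.10089177]), np.float64(0.873015873015873))
(array([ 0.42630779, -0.2107066 ]), np.float64(0.8854003139717426))
(array([0.60927623, 0.19596718]), np.float64(0.963554667998003)) (array([0.62952949, 0.12179716]), np.float64(0.9746770025839794))
```

View pics/e.png

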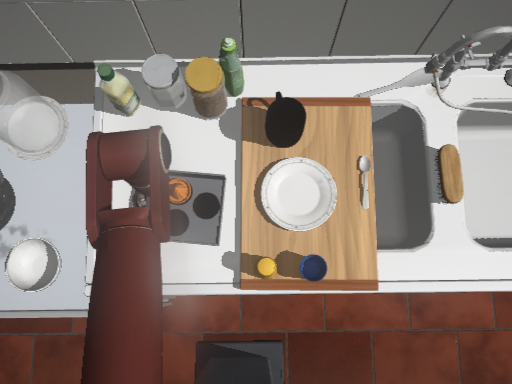

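Both cups stand on bare wood, yellow at (267,267) and blue at (313,267). Timer next.

Run:
```python
from h import *
R=rot(YAW+np.pi/2)
pick([.6090,.1957],R,.005,.021,.080,30); place([.43,-.315],R,.02,.022,.08)
bot.movep([.60,.12,.22],rot(YAW))
p=shot('top'); save(p,'f.png')
for n in('yellow_cup','blue_cup','timer'): print(locate(p,n,.02))
print('saucer',locate(p,'saucer',.02))
p=shot('wrist'); print(locate(p,'squeezer',.005)); save(p,'g.png')
```

```text
down t=20.8 w=0.0800 F [ 0.5 -0.4 -0.1] P [0.6104 0.1955 0.0338]
grip t=21.1 w=0.0566 F [-2.   0.   6.6] P [0.611  0.196  0.0351]
up t=21.9 w=0.0566 F [ 0.1  0.8 -1.2] P [0.6079 0.1955 0.1979]
set t=25.0 w=0.0566 F [ 0.5 -0.2 -1.7] P [ 0.4301 -0.3151  0.0513]
off t=26.0 w=0.0799 F [-0.   1.1 -0.9] P [ 0.4296 -0.3146  0.169 ]
(array([ 0.43098521, -0.10069471]), np.float64(0.8733031674208145))
(array([ 0.42696776, -0.21012153]), np.float64(0.9065420560747663))
(array([ 0.42991225, -0.31692252]), np.float64(0.9289719626168225))
saucer (array([ 0.61356404, -0.1853744 ]), np.float64(0.9640587332895025))
(array([0.63016758, 0.1210092 ]), np.float64(0.9628597957288765))
```

View pics/f.png

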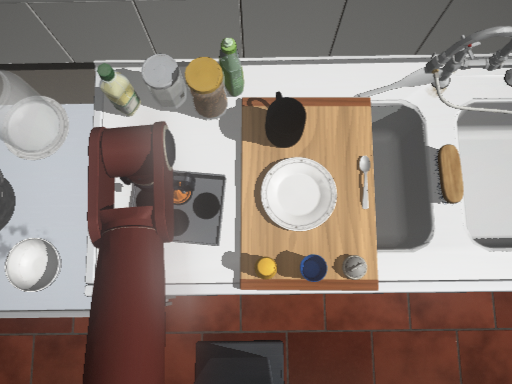

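View pics/g.png

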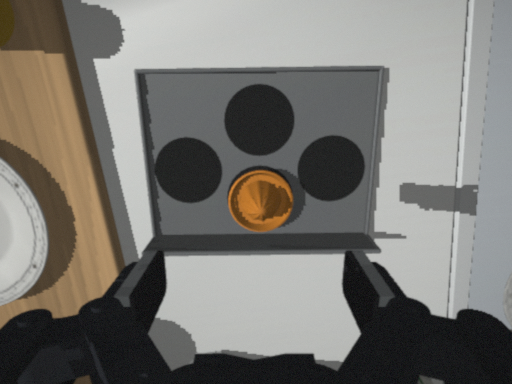

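The timer stands at (355,267) on bare wood, and the three pads and the squeezer show clearly from the wrist. I'll measure the pads and the saucer from close up, then move the squeezer.

Run:
```python
from h import *
p=shot('wrist'); g=cv2.cvtColor(p['frame'],cv2.COLOR_RGB2GRAY); g[235:]=255
n,l,s,c=cv2.connectedComponentsWithStats((cv2.morphologyEx((g<40).astype(np.uint8),cv2.MORPH_OPEN,np.ones((9,9)))))
for i in range(1,n):
    if s[i,4]>2000: print('pad',c[i],s[i,4],locate(p,'pad',.005,l==i))
bot.movep([.60,-.185,.33],Rz(YAW)); bot.dwell(.2)
p=shot('wrist'); a=locate(p,'saucer',.02); print('saucer',a,bot.ik([.6,.1,.2],rot(YAW))); save(p,'h.png')
```

```text
pad [263.83858998 118.0270872 ] 2695 (array([0.55006158, 0.13475185]), np.float64(0.6539489671931956))
pad [330.64950038 165.84973098] 2602 (array([0.60597318, 0.19815887]), np.float64(0.7205760177236222))
pad [186.26308068 167.26943765] 2045 (array([0.5901092 , 0.04954575]), np.float64(0.5662049861495845))
saucer (array([ 0.61503504, -0.18486882]), np.float64(0.9879214608735474)) [ 4.28600624e-02  5.37934159e-02  1.70721013e+00 -4.44089210e-16
  1.38058911e+00 -1.41293626e+00]
```

View pics/h.png

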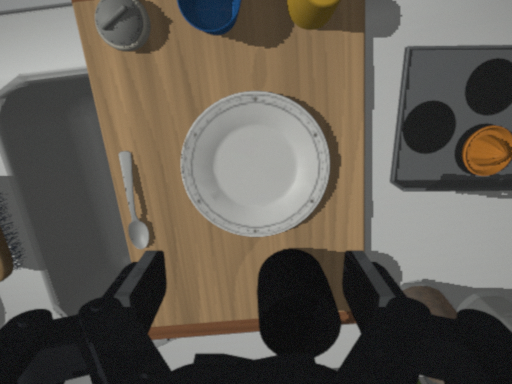

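The saucer is centred at (256,164) in the wrist view, and its model overlaps the mask at 0.988. The mug stays clear of the gripper.

Run:
```python
from h import *
R=rot(YAW)
pick([.6298,.1212],R,.005,.020,.085,30)
if T.current_width()>.055: place([.6147,-.185],R,.031,.021,.085)
bot.movel([.57,-.185,.33],.3); bot.dwell(.2)
p=shot('wrist'); print(locate(p,'saucer',.02),locate(p,'squeezer',.031)); save(p,'i.png')
p=shot('top'); print(locate(p,'squeezer',.031),locate(p,'saucer',.02))
p=shot('side'); print(locate(p,'squeezer',.031),locate(p,'saucer',.02)); save(p,'j.png')
```

```text
down t=31.9 w=0.0845 F [ 0.3  0.3 -0. ] P [0.6309 0.1208 0.0323]
grip t=32.3 w=0.0629 F [-1.5 -0.6  6. ] P [0.6318 0.1213 0.0342]
up t=33.1 w=0.0624 F [-0.   0.6 -0.8] P [0.6287 0.1212 0.1981]
set t=35.4 w=0.0628 F [-0.   0.5 -1.5] P [ 0.6147 -0.1851  0.0612]
off t=36.3 w=0.0850 F [-0.1  0.   0.8] P [ 0.6147 -0.185   0.1704]
(array([ 0.61389044, -0.18487424]), np.float64(0.8573916176293983)) (array([ 0.61322981, -0.18611812]), np.float64(0.9746359793330202))
(array([ 0.60404941, -0.18360156]), np.float64(0.5938566552901023)) (array([ 0.60002808, -0.19870195]), np.float64(0.17672772689425478))
(array([ 0.61256072, -0.18441078]), np.float64(0.9066265060240963)) (array([ 0.61304631, -0.19033828]), np.float64(0.8144239226033422))
```

View pics/i.png

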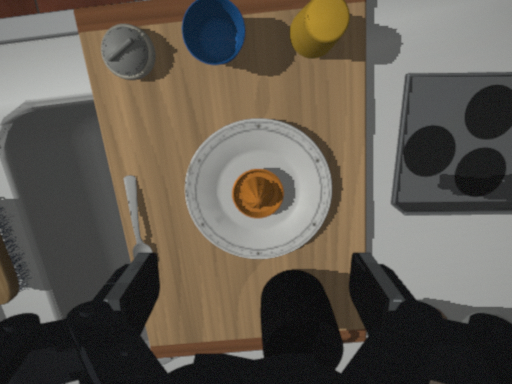

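The squeezer stands upright in the saucer, at (258,193) within a saucer centred near (259,189), about 2 mm off centre. I'll measure the bare pads and the three objects' positions before returning them.

Run:
```python
from h import *
p=shot('wrist')
bot.movep([.50,-.20,.33],rot(YAW)); bot.dwell(.2)
p=shot('wrist')
for n in('yellow_cup','blue_cup','timer'): print(n,locate(p,n,.02))
bot.movep([.60,.12,.28],rot(YAW)); bot.dwell(.2)
p=shot('wrist'); g=cv2.cvtColor(p['frame'],cv2.COLOR_RGB2GRAY)
xd=np.array([np.cos(YAW),np.sin(YAW)]); yd=np.array([-xd[1],xd[0]])
from scipy.optimize import minimize
gb=cv2.GaussianBlur(g,(3,3),0).astype(float); t=np.linspace(0,2*np.pi,72,endpoint=False)
def ringv(c,r):
    X=np.c_[c[0]+r*np.cos(t),c[1]+r*np.sin(t),0*t+.005]; q=proj(p,X).astype(np.float32)
    return cv2.remap(gb.astype(np.float32),q[None,:,0],q[None,:,1],1).mean()
def cost(v):
    c0=v[:2]; a=v[2]; xa=np.array([np.cos(a),np.sin(a)]); ya=np.array([-xa[1],xa[0]])
    return -sum(ringv(c0+x*xa+y*ya,.0375)-ringv(c0+x*xa+y*ya,.0325) for x,y in((.042,0),(.012,.074),(.012,-.074),(-.038,0)))
r=minimize(cost,[.5884,.1257,YAW],method='Nelder-Mead',options=dict(initial_simplex=np.array([.5884,.1257,YAW])+np.array([[0,0,0],[.004,0,0],[0,.004,0],[0,0,.03]])))
print(r.x,r.fun); a=r.x[2]; xa=np.array([np.cos(a),np.sin(a)]); ya=np.array([-xa[1],xa[0]])
im=p['frame'].copy()
for x,y in((.042,0),(.012,.074),(.012,-.074),(-.038,0)):
    c=r.x[:2]+x*xa+y*ya; print(np.round(c,4))
    cv2.polylines(im,[proj(p,np.c_[c[0]+.035*np.cos(t),c[1]+.035*np.sin(t),0*t+.005]).round().astype(np.int32)],True,(255,0,0))
cv2.imwrite('pics/k.png',im[...,::-1]); st('')
```

```text
yellow_cup (array([ 0.43219198, -0.09995907]), np.float64(0.9557809330628804))
blue_cup (array([ 0.42795228, -0.20998294]), np.float64(0.9774066797642437))
timer (array([ 0.43042924, -0.31485758]), np.float64(0.9261106074342702))
[ 0.58845873  0.12553417 -0.10383342] -216.28375244140625
[0.6302 0.1212]
[0.6081 0.1979]
[0.5927 0.0507]
[0.5507 0.1295]
 t=40.0 w=0.0851 F [ 0.1 -0.7  0.4] P [0.6002 0.119  0.2803]
```

View pics/k.png

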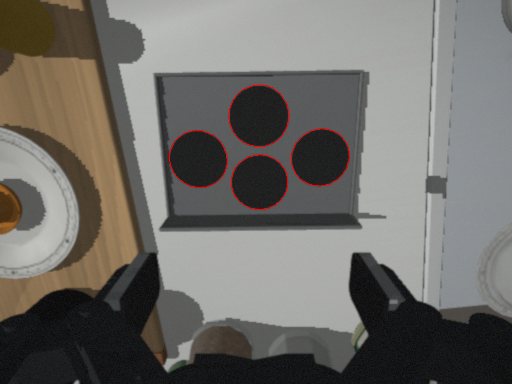

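The fitted rings sit exactly on the four pads. Returning the three now.

Run:
```python
from h import *
Rx,Ry=rot(YAW+np.pi/2),rot(YAW)
for n,a,b,R,h,op in(('timer',[.4302,-.315],[.6081,.1975],Rx,.021,.080),('yellow_cup',[.4313,-.10],[.5925,.0507],Rx,.040,.070),('blue_cup',[.4285,-.21],[.5507,.1297],Ry,.040,.080)):
    print(n); pick(a,R,.02,h,op); 
    if T.current_width()<.04: print('MISS'); break
    place(b,R,.005,h,op)
bot.movel([.57,.12,.30],.3); bot.dwell(.3)
p=shot('wrist'); save(p,'l.png')
for n in('yellow_cup','blue_cup','timer'): print(n,locate(p,n,.005))
bot.movep([.2,.5,.3],Ry); p=shot('top'); save(p,'m.png')
for n in('yellow_cup','blue_cup','timer'): print(n,locate(p,n,.005))
print(locate(p,'squeezer',.031),locate(p,'saucer',.02)); st('end')
```

```text
timer
down t=42.6 w=0.0803 F [ 0.6 -0.1  0.2] P [ 0.4309 -0.3151  0.0477]
grip t=43.0 w=0.0569 F [-0.7  1.2  7.2] P [ 0.4315 -0.3162  0.0495]
up t=43.7 w=0.0571 F [-0.3 -0.1 -1.8] P [ 0.4295 -0.3144  0.1983]
set t=46.9 w=0.0571 F [ 0.3 -0.  -1.3] P [0.608  0.1975 0.0351]
off t=48.0 w=0.0800 F [ 0.1 -0.7 -0.4] P [0.6073 0.1973 0.1686]
yellow_cup
down t=50.0 w=0.0698 F [ 0.7 -0.2  1. ] P [ 0.4319 -0.0997  0.0663]
grip t=50.4 w=0.0497 F [0.1 0.3 6.1] P [ 0.4331 -0.1006  0.0684]
up t=51.0 w=0.0494 F [ 0.2 -0.  -0.1] P [ 0.4306 -0.0998  0.1987]
set t=53.0 w=0.0497 F [ 0.1 -0.6 -0.7] P [0.5925 0.0508 0.0541]
off t=54.0 w=0.0700 F [ 0.1  0.5 -0.9] P [0.592  0.0507 0.1693]
blue_cup
down t=56.6 w=0.0794 F [ 0.2 -0.1  0.2] P [ 0.4287 -0.2099  0.0662]
grip t=56.9 w=0.0623 F [-0.8  1.6  6.4] P [ 0.43   -0.2108  0.0682]
up t=57.6 w=0.0622 F [ 0.   0.4 -1.1] P [ 0.4279 -0.2096  0.1987]
set t=60.1 w=0.0619 F [-0.2  0.3 -0.5] P [0.5508 0.1297 0.0542]
off t=61.0 w=0.0798 F [ 0.3 -0.9 -0.3] P [0.5503 0.1297 0.1694]
yellow_cup (array([0.59256553, 0.05196141]), np.float64(0.9259417808219178))
blue_cup (array([0.54830213, 0.13079776]), np.float64(0.9651401230348599))
timer (array([0.60759893, 0.19659069]), np.float64(0.9263105835806132))
yellow_cup (array([0.59119035, 0.04982755]), np.float64(0.9180327868852459))
blue_cup (array([0.54796787, 0.1290837 ]), np.float64(0.8885350318471338))
timer (array([0.60732283, 0.19704989]), np.float64(0.9236947791164659))
(array([ 0.61214292, -0.18649985]), np.float64(0.9383561643835616)) (array([ 0.61348059, -0.1861098 ]), np.float64(0.8474353353792197))
end t=64.3 w=0.0797 F [-0.1  0.   0.1] P [0.2005 0.4998 0.2999]
```

View pics/l.png

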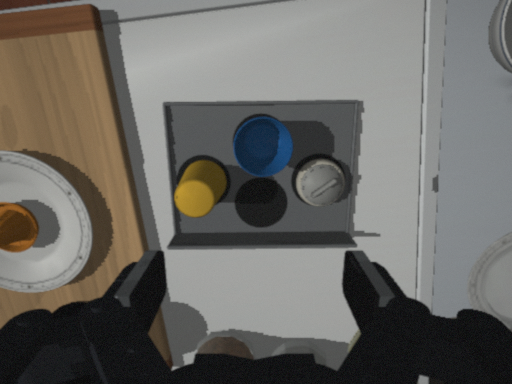

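View pics/m.png

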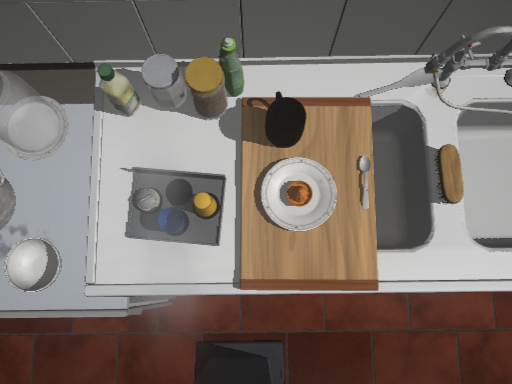

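All three stand on their own pads: blue (172,221), yellow (205,205) and timer (147,199). The squeezer is centred in the saucer at (298,193), and the spoon hasn't moved from (364,180). Handing in.

```bash
python3 -c "
from h import *
workorder.job_done()"
```

```text
the job is handed in; nothing more can be done
```

The job is done and handed in at about 64 s of robot time, well under the 131 s limit. I moved the yellow cup, blue cup and timer onto the bare near strip of the board and stood the squeezer in the saucer. Then I returned each of the three to the pad it came from.

- **Squeezer:** the last checks put it about 2 mm from the saucer's centre, and it stands upright.
- **Cups and timer:** all three are upright and within about 3 mm of their pad centres. The blue cup is farthest off, about 2–3 mm towards the front.
- **Teaspoon:** it has not moved.
- **Forces:** the highest wrist force I read was about 9 N, though I only read it at the stops between moves.
- **Disagreements:** camera estimates differed by 1–2 mm. One top-camera fit of the squeezer and saucer, taken with the arm over the saucer, was poor; the final top-camera fit without the arm in the way agreed with the wrist camera.

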